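Put the lid on the food box and clip it shut

TASK

Put the loose wooden lid on the open white food box, fully home, with its plug inside the rim and its two beads towards the two clamps. Then push both hinged steel clamps up against the lid so that each sprung hook snaps over the lid's bead and stays clipped by itself. Leave the mug, the bowl and the pepper mill alone.

Things in the scene. Friction and masses are not known exactly. Their poses are not given: they have to be found in the camera images.
- box: White enamelled open-topped box, 110 (x) by 130 (y) by 90 high, walls 4 thick; empty, held to the counter by suction feet, it does not move. Origin: centre of its underside, on the counter; z up, y along its length. A clamp is hinged on each end: left = +y end, right = -y end. It starts turned up to 0.35 rad either way, to the left or to the right of the robot.
- lid: Loose wooden lid, 0.17 to 0.35 kg. Origin: centre of its underside. From below: plug 98 (x) by 118 (y) by 8 high; plate 114 by 158 by 8 (top at z = 16); on it in the centre a ridge grip 20 (x) by 70 (y), top at z = 48; at each end a rounded bead 4 high, 90 long along x, at y = +-71. Same after a half turn. It starts flat on the counter, on its plug.
- lid_grip (a point): Point in the lid's ridge grip, 38 above the lid's underside (22 above the plate's top face, 10 below the ridge's top), over the lid's centre. Its axes are the lid's: grasp across x, where the ridge is 20 wide.
- box_mouth (a point): Centre of the box's mouth at rim height, 90 above the counter; axes as the box's. Lid home: plug inside the walls with 2 of play per side, plate resting on the rim, lid's origin 8 below this point, lid y along box y (either way round).
- clamp_left (a joint): Angle (rad) of the clamp on the box's +y end: 0 is upright (closed), about 0.6 is open against its stop, leaning outward, where it starts. A weak spring (about 0.02 Nm) swings it open whenever it is not clipped. Clipped behind the lid's bead it stays by itself between about -0.03 and 0.09. Inner stop at -0.06.
- clamp_right (a joint): The same for the clamp on the box's -y end (mirror image): 0 upright, about 0.6 open, clipped near 0.02.
- clamp_left_tab (a point): Middle of the outer face of the top edge of the clamp on the box's +y end: a steel plate 40 wide, 5 thick, 94 from hinge line to this edge. The hinge line is parallel to the box's x, 30 above the counter, 85 from the box's centre plane (20 outside the end wall). Closed, the plate is vertical and this edge is 124 above the counter, 87.5 from the centre plane; open, it leans outward and down.
- clamp_right_tab (a point): Middle of the outer face of the top edge of the clamp on the box's -y end: a steel plate 40 wide, 5 thick, 94 from hinge line to this edge. The hinge line is parallel to the box's x, 30 above the counter, 85 from the box's centre plane (20 outside the end wall). Closed, the plate is vertical and this edge is 124 above the counter, 87.5 from the centre plane; open, it leans outward and down.
- clamp_left_tooth (a point): Centre of the round tooth (8 thick, 36 long) under the end of the left clamp's hook. The hook reaches 24 inward from the plate, 71 above the hinge line, and is sprung: it can lift up to 9 along the plate (3 to 8 N). The tooth meets the lid's bead at a clamp angle of about 0.2, rides over it (4 to 10 N inward push at the clamp's top) and drops behind it near 0.02.
- clamp_right_tooth (a point): Centre of the round tooth (8 thick, 36 long) under the end of the right clamp's hook. The hook reaches 24 inward from the plate, 71 above the hinge line, and is sprung: it can lift up to 9 along the plate (3 to 8 N). The tooth meets the lid's bead at a clamp angle of about 0.2, rides over it (4 to 10 N inward push at the clamp's top) and drops behind it near 0.02.
- mug: Blue mug, 82 wide, 90 high, handle on one side; a bystander. Origin under its centre.
- bowl: Terracotta bowl, 120 wide, 55 high; a bystander. Origin under its centre.
- mill: Dark wooden pepper mill, 56 wide, 140 high; a bystander. Origin under its centre.
Things that resemble listed ones, but are neither listed nor needed, are in the scene too. Several things have the shape of the box; the one meant has the colours described above.

How it is judged:
On the way, in this order (a step that is already met when the one before it is completed fails the run):
1. the lid is home on the box (horizontal distance between lid and box below 0.006 m and z of lid in the frame of box between 0.078 and 0.086 m and angle between the y axis of lid and the y axis of box, either way round below 0.08 rad and angle between lid's own z axis and vertical below 0.06 rad), for 0.2 s.
2. with the lid home, a first clamp is clipped over it (all of step 1 and value of joint any of clamp_left, clamp_right below 0.12 rad), for 0.2 s.
At the end, for the whole second after the job is handed in: The lid is home on the box: its centre within 6 mm of the box's centre, its underside 78 to 86 mm above the box's underside, its length along the box's length within 0.08 rad, level within 0.06 rad, and still; both clamps stay clipped by themselves (angle under 0.12 rad) (all of step 1 and value of joint each of clamp_left, clamp_right below 0.12 rad and linear speed of lid below 0.02 m/s); the robot touches nothing.
It fails at once if the mug, bowl or pepper mill is moved more than 30 mm or knocked over (distance of any of mug, bowl, mill from where it was at the start of the episode above 0.03 m or angle between any of mug, bowl, mill's own z axis and vertical above 0.4 rad).
It also fails if it takes over 72 s, if anything falls off the work surface, if the arm or the gripper's body presses on something with over 40 N, if the wrist force passes 120 N, or if a joint passes its speed limit or range.

ROBOT

A 7-joint arm with a two-finger parallel gripper is mounted at the origin on the work surface. World frame = base frame: x ahead of the robot, y to its left, z up, the work surface at z = 0. Lengths are in m, angles in rad, forces in N, time in s.
With the tool pointing down it reaches from about 0.4 to 0.875 m from the base axis. Payload 6.5 kg.
Tool frame: the origin (TCP) lies at the very end of the fingers, on their centre line; the grasp point (between the pads) lies 19 mm behind it (manip.pinch_z is the distance from the TCP to the grasp point, in m); y points along the fingers, x is the direction in which the jaws open and shut, and the axes are right-handed (so a half turn about y gives the same grasp; the last joint's range is limited). The gripper opens to 85 mm and grips with 20 to 120 N. Pads are 22 mm wide; open, the fingers measure 114 mm over their backs; the gripper's body (76 mm by 85 mm) begins 54 mm behind the grasp point. The pads swing forward as they close: fully open they stand 13 mm farther back than shut.
Start: joints at [-1.272, 0.536, -0.004, 1.538, 0.003, 1.067, -0.071], TCP at [0.232, 0.607, 0.231] pointing down, gripper open.
Joint ranges: [-2.7, 2.7], [-0.37, 2.16], [-1.27, 1.26], [0.24, 2.4], [-1.31, 4.45], [0.19, 1.91], [-2.76, 2.76]. Speed limits (rad/s): [2.39, 2.39, 3.14, 3.14, 3.14, 3.14, 3.14].

INTERFACE

Orientations are given as a unit quaternion [w, x, y, z].
In Python, from workcell import manip gives the robot as it stands.
- The arm moves only by the tool move_arm, never from a script. Its argument "deltas" is a list of rows, each a list of 4 numbers: the shift along the tool's x, y, z in mm, then the turn about the tool's y in rad. In form: [[dx, dy, dz, spin], ...]. A call has 1 to 20 rows; each row shifts and turns the commanded pose from where the row before left it, along the tool's axes as they then stand; what a row does not reach is not made up. A row lasts 1/12 s, in which the tool goes at most 41.7 mm and 7.16 degrees, less where a joint would pass 70% of its speed; a pose out of reach is approached as far as the arm can. A call is refused whole if a number of a shift passes 41.7 or a number of a turn 0.125, either way. A call with a gripper value outside its range is refused whole. "fingers" is the finger opening in mm, from 0 to 85.4, set as the call begins (left out, the last holds). The fingers move at their own pace and stop on an object; "newtons" is the grip in N (left out, the last holds). Time passes only in rows, so rows that do not move let the fingers close. It gives the time, the measured TCP pose, the force and the opening at its end, in the units of the state.
- manip.read_state(): the state, without advancing time (a new reading comes with each control period).
- manip.capture(name): name is "scene" or "top" or "wrist"; returns a dict with "color" (400x640x3 uint8, blue, green, red), "range_z" (400x640 float32, m along the optical axis (not along the pixel's ray), 0 where there is no reading), "K" (3x3 intrinsics, pixels), "rvec" (rotation vector, rad) and "tvec" (3), from world to camera coordinates, as OpenCV has them; the wrist camera has in their place "T_tool_cam" (4x4, takes a point from camera to tool coordinates, whose origin is the TCP and whose axes are the tool frame's). Camera axes: x right, y down, z forward; pixel columns grow to the right and rows downward; lengths in m; the calibration is good to about 2 mm. A picture is of the moment at which its call begins: read the wrist's pose just before it.
- manip.close_job(): hands the job in, once; it reports no verdict.
The state is a dict: "time": time; "joint_pos": joint angles; "dq": joint speeds; "effort": joint torques, N m; "ee_pos": TCP position; "eef_rot": TCP orientation; "force": force on the tool from outside, world axes, zero at the start; "wrist_torque": the same for the moment, N m; "finger_gap": opening from 0.0 (shut) to 1.0 (fully open).
Only numpy, scipy, OpenCV 4.12 (cv2) and the standard library are available. Lean on these libraries where they do the work, as an engineer would, in place of code of your own. Each camera call takes 0.05 s, during which the arm holds its last target.

## Working session

There is one attempt and no reset: what is moved stays moved. The work goes in short steps, Python scripts to look and compute and a tool call to move; the robot and the scene stay as the last step left them, time stands still between calls to the robot, and variables do not carry over. Pictures are saved under pics/ and viewed, and the job is handed in when it is done.

Besides the shell and the picture viewer there is one more tool, called after "Emit:" as name(argument=value, ...) on one line, values as JSON. move_arm: Moves the arm, as the interface text tells. Its arguments: {"type":"object","properties":{"deltas":{"type":"array","items":{"type":"array","items":{"type":"number"}}},"fingers":{"type":"number"},"newtons":{"type":"number"}},"required":["deltas"]}

```bash
ls; mkdir -p pics
cat > h.py <<'E'
import numpy as np,cv2
from workcell import manip
from scipy.spatial.transform import Rotation as R
def st():
    s=manip.read_state(); q=s['eef_rot']; return s,np.array(s['ee_pos']),R.from_quat([q[1],q[2],q[3],q[0]]).as_matrix()
def cloud(name):
    s,p,Rt=st(); c=manip.capture(name); K=c['K']; z=c['range_z']; v,u=np.mgrid[0:z.shape[0],0:z.shape[1]]
    P=np.stack([(u-K[0,2])/K[0,0]*z,(v-K[1,2])/K[1,1]*z,z],-1)
    if name=='wrist':
        T=np.array(c['T_tool_cam']); P=P@T[:3,:3].T+T[:3,3]; P=P@Rt.T+p
    else:
        M=cv2.Rodrigues(np.array(c['rvec'],float))[0]; P=(P-np.array(c['tvec']).ravel())@M
    P[z<=0]=np.nan
    return c['color'],P
E
python3 - <<'E'
from h import *
s,p,Rt=st();print(s);print(Rt, manip.pinch_z)
for n in('scene','top'):
    c,P=cloud(n);cv2.imwrite(f'pics/{n}0.png',c);np.save(f'{n}0.npy',P)
E
```

```text
pics
{'time': 0.0, 'joint_pos': array([-1.27221343,  0.53720033, -0.00444231,  1.53886042,  0.00265133,
        1.06727013, -0.07120199]), 'dq': array([ 1.04886994e-03, -8.15017511e-05, -9.48111112e-04,  5.72361595e-04,
       -2.26498336e-04, -1.14217065e-03,  4.64144138e-04]), 'effort': array([ 5.72018780e-04, -5.83418548e+01,  1.04914851e+00, -2.59094578e+01,
        1.24020840e-02,  9.73254384e-03,  6.47434106e-06]), 'ee_pos': array([0.23169259, 0.6066412 , 0.23039588]), 'eef_rot': array([-0.58198213,  0.58277278,  0.40057564, -0.40151195]), 'force': array([ 0.17932666,  0.85108045, -0.06295757]), 'wrist_torque': array([-0.0341054 ,  0.01689376, -0.00134097]), 'finger_gap': 0.9969237485164818}
[[ 3.56654626e-01 -4.56405002e-04 -9.34236196e-01]
 [ 9.34234715e-01 -1.67190605e-03  3.56654878e-01]
 [-1.72473422e-03 -9.99998498e-01 -1.69903631e-04]] 0.0187
```

View pics/scene0.png

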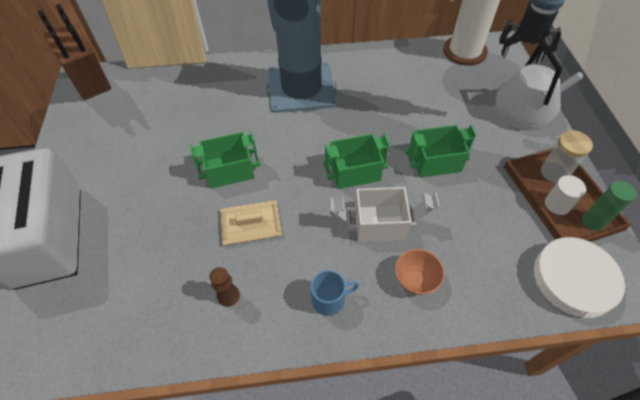

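View pics/top0.png

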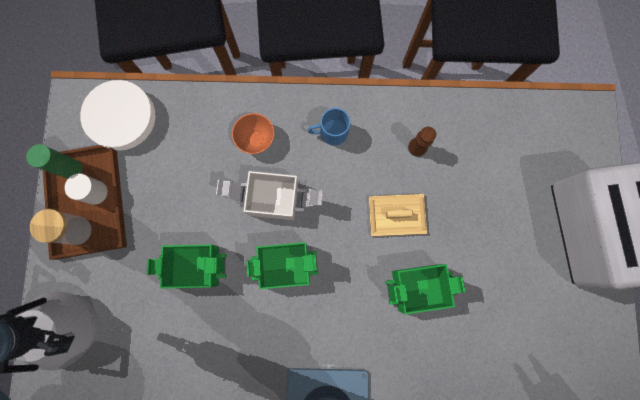

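The white box is at top px (271,194), with its clamps at (222,187) and (315,198). The lid is at (397,215). The green boxes are decoys. Next I'll fit poses from the depth.

Run:
```python
from h import *
P=np.load('top0.npy');c=cv2.imread('pics/top0.png')
for u,v in[(271,194),(397,215),(333,125),(253,133),(424,140),(330,385),(222,187),(315,198)]: print(u,v,P[v,u].round(3))
def reg(u0,u1,v0,v1,z0,z1,name,col=None):
    Q=P[v0:v1,u0:u1].reshape(-1,3);C=c[v0:v1,u0:u1].reshape(-1,3)
    m=(Q[:,2]>z0)&(Q[:,2]<z1);q=Q[m]
    r=cv2.minAreaRect(q[:,:2].astype(np.float32));print(name,m.sum(),r,q.mean(0).round(4), q[:,2].min(),q[:,2].max())
reg(360,435,185,245,.008,.03,'lid');reg(360,435,185,245,.035,.06,'grip');reg(360,435,185,245,.012,.06,'lidall')
reg(235,308,160,225,.08,.1,'box');reg(242,300,160,225,.07,.1,'box')
reg(205,242,170,210,.03,.13,'cl');reg(305,335,170,220,.03,.13,'cr')
# edge
cv2.imwrite('pics/crop.png',cv2.resize(c[155:250,195:445],None,fx=3.2,fy=3.2,interpolation=cv2.INTER_CUBIC))
```

```text
271 194 [0.583 0.173 0.005]
397 215 [nan nan nan]
333 125 [ 0.794 -0.002  0.003]
253 133 [0.763 0.232 0.008]
424 140 [ 0.715 -0.239  0.126]
330 385 [ 0.071 -0.006  0.014]
222 187 [0.583 0.293 0.096]
315 198 [0.558 0.045 0.1  ]
lid 2035 ((0.5226077437400818, -0.17292486131191254), (0.12785592675209045, 0.1902618110179901), 4.651240348815918) [ 0.5295 -0.1867  0.0164] 0.008523938057675328 0.029556449703064085
grip 187 ((0.5300316214561462, -0.18823322653770447), (0.019599318504333496, 0.06899221241474152), 2.5090270042419434) [ 0.5299 -0.1859  0.0467] 0.035031811974204144 0.053244765935320106
lidall 2157 ((0.5307140946388245, -0.1879304051399231), (0.11369425058364868, 0.15820467472076416), 4.061655044555664) [ 0.5299 -0.1869  0.0193] 0.012023031168807258 0.053244765935320106
box 354 ((0.5700672268867493, 0.1656649112701416), (0.13055375218391418, 0.11090920865535736), 85.45367431640625) [0.571  0.1677 0.0889] 0.08018183184827207 0.09647844436841674
box 440 ((0.5700199604034424, 0.16566482186317444), (0.13060356676578522, 0.11090698838233948), 85.40628814697266) [0.5727 0.1689 0.0862] 0.07050303614807438 0.09647844436841674
cl 410 ((0.5750845074653625, 0.2787121832370758), (0.06199119985103607, 0.05413017049431801), 1.9776513576507568) [0.5768 0.2761 0.0815] 0.030854906272150085 0.11437163228233126
cr 280 ((0.5667003989219666, 0.05042211711406708), (0.05477010831236839, 0.04695587605237961), 1.1182889938354492) [0.5602 0.0501 0.094 ] 0.032718187164487496 0.11811568843911466
```

View pics/crop.png

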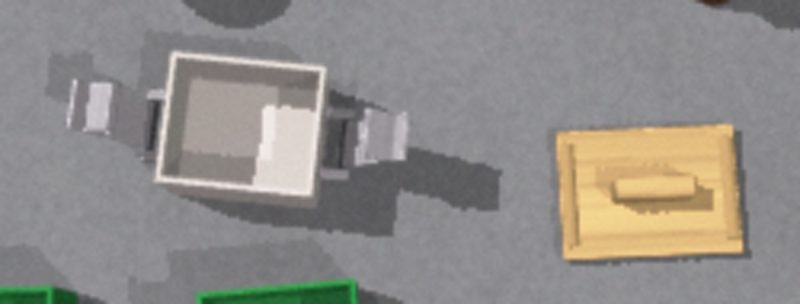

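Emit:
move_arm(deltas=[[0,0,0,0.12],[0,0,0,0.12],[0,0,0,0.12],[0,0,0,0.12],[0,0,0,0.12],[0,0,0,0.12],[0,0,0,0.12],[0,0,0,0.12],[0,0,0,0.12],[0,0,0,0.075]])

```text
time: 0.93
ee_pos: [0.2316, 0.6069, 0.2307]
eef_rot: [-0.707, 0.707, 0.016, -0.016]
force: [-0.1, -0.4, -0.8]
finger_gap: 1.005
```

```bash
cat >> h.py <<'E'
def rel(x,y,z,yaw=None):
    s,p,Rt=st(); d=Rt.T@(np.array([x,y,z])-p)*1000
    cy=np.arctan2(Rt[1,0],Rt[0,0]); print('t',round(s['time'],2),'tcp',p.round(4),'yaw',round(cy,4),'F',s['force'].round(1),'gap',round(s['finger_gap'],3),'d',d.round(1),'spin', None if yaw is None else round(cy-yaw,3), 'j7',s['joint_pos'][6].round(2))
E
python3 -c "
from h import *
rel(0.53,-0.187,0.2,0.065)"
```

```text
t 0.93 tcp [0.2316 0.6069 0.2307] yaw 0.0451 F [-0.1 -0.4 -0.8] gap 1.005 d [ 262.3   31.5 -806.5] spin -0.02 j7 -1.11
```

Emit:
move_arm(deltas=[[22,0,-31,0],[22,0,-32,0],[23,-3,-32,0],[23,-3,-32,0],[23,-3,-32,0],[23,-3,-32,0],[23,-3,-32,0],[23,-3,-32,0],[23,-3,-32,0],[23,-3,-32,0],[23,-3,-32,0],[23,-3,-32,0],[23,-3,-32,0],[23,-3,-32,0],[0,0,0,0],[0,0,0,0]])

```text
time: 2.27
ee_pos: [0.5754, 0.174, 0.2672]
eef_rot: [-0.706, 0.707, 0.016, -0.016]
force: [-0.0, 1.4, -0.9]
finger_gap: 0.996
```

```bash
python3 -c "
from h import *
rel(0.57,0.166,0.26,-0.08)
c,P=cloud('wrist');cv2.imwrite('pics/w1.png',c);np.save('w1.npy',P);print(manip.capture('wrist')['T_tool_cam'])"
```

```text
t 2.27 tcp [0.5754 0.174  0.2672] yaw 0.0455 F [-0.   1.4 -0.9] gap 0.996 d [-5.8  7.2 -7.8] spin 0.126 j7 -0.16
[[ 9.99999262e-01  9.04600046e-04  8.11072231e-04  6.60493553e-05]
 [-4.93495224e-04 -3.07598347e-01  9.51516165e-01 -1.44403835e-01]
 [ 1.11022604e-03 -9.51515863e-01 -3.07597674e-01  7.81119812e-02]
 [ 0.00000000e+00  0.00000000e+00  0.00000000e+00  1.00000000e+00]]
```

View pics/w1.png

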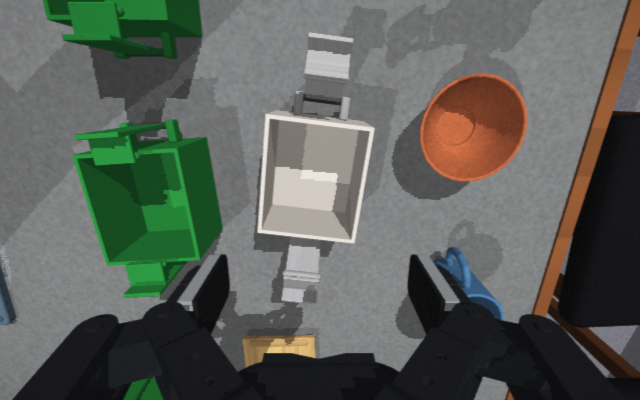

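The wrist view shows the whole white rim, with outer corners near (267,114), (374,127), (355,241) and (259,234). I'll fit the rim now.

Run:
```python
from h import *
P=np.load('w1.npy');c=cv2.imread('pics/w1.png')
Q=P[100:255,245:385].reshape(-1,3)
for z0,z1 in((.08,.1),(.085,.095)):
    m=(Q[:,2]>z0)&(Q[:,2]<z1);q=Q[m];print(m.sum(),q[:,2].mean())
    # exclude clamps: within 0.068 of y
    q=q[(abs(q[:,1]-.1657)<.072)]
    r=cv2.minAreaRect(q[:,:2].astype(np.float32));print(r)
cr=cv2.resize(c[95:265,240:400],None,fx=3.5,fy=3.5,interpolation=cv2.INTER_CUBIC);cv2.imwrite('pics/w1c.png',cr)
```

```text
2432 0.08976099321500264
((0.5705558061599731, 0.1637498140335083), (0.1304801106452942, 0.11018840968608856), 85.67675018310547)
2080 0.09098844703933594
((0.5705558061599731, 0.1637498140335083), (0.1304801106452942, 0.11018840968608856), 85.67675018310547)
```

View pics/w1c.png

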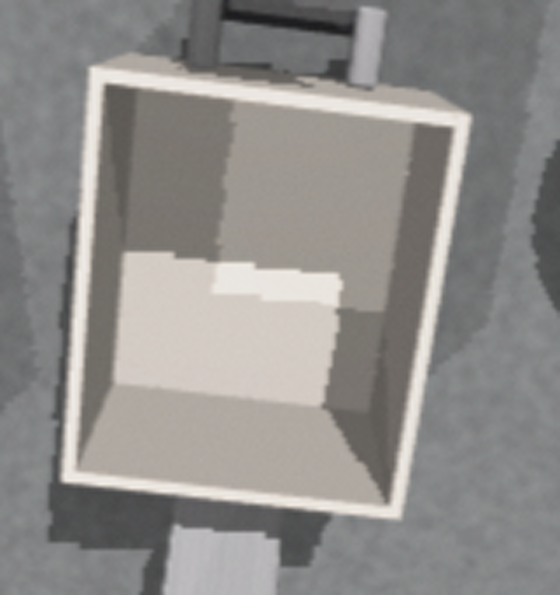

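Emit:
move_arm(deltas=[[-3,0,-34,0],[-3,0,-34,0],[-3,0,-34,0],[-3,0,-34,0],[-3,0,-34,0],[-3,0,-34,0],[-3,0,-34,0],[-3,0,-34,0],[-3,0,-34,0],[-3,0,-34,0],[0,0,0,0],[0,0,0,0]])

```text
time: 3.37
ee_pos: [0.5612, -0.1643, 0.2671]
eef_rot: [0.707, -0.707, -0.017, 0.018]
force: [0.1, 0.6, 0.1]
finger_gap: 0.998
```

```bash
python3 -c "
from h import *
rel(0.53,-0.187,0.2,0.065)
c,P=cloud('wrist');cv2.imwrite('pics/w2.png',c);np.save('w2.npy',P)"
```

```text
t 3.37 tcp [ 0.5612 -0.1643  0.2671] yaw 0.0495 F [0.1 0.6 0.1] gap 0.998 d [-32.3  67.1 -21.1] spin -0.015 j7 0.46
```

View pics/w2.png

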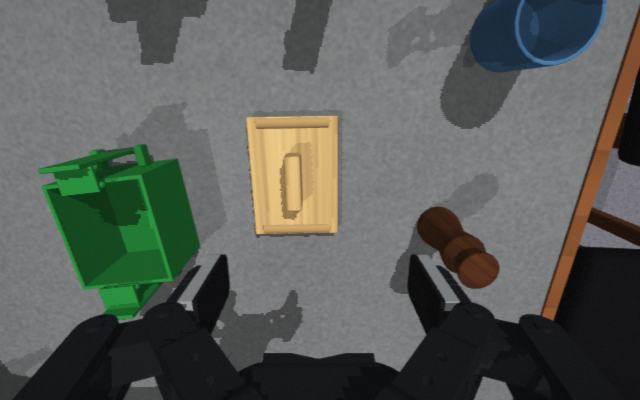

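The lid appears at px (248–339, 116–235), its ridge at (293,185).

Run:
```python
from h import *
P=np.load('w2.npy')
Q=P[105:245,235:350].reshape(-1,3)
for z0,z1 in((.012,.06),(.042,.055)):
    m=(Q[:,2]>z0)&(Q[:,2]<z1);q=Q[m];print(m.sum(),q[:,2].mean(),cv2.minAreaRect(q[:,:2].astype(np.float32)))
g=q[:,:2]-q[:,:2].mean(0);w,v=np.linalg.eigh(g.T@g);print(v[:,1],q.mean(0))
rel(0.53,-0.187,0.021,0.06)
```

```text
10138 0.021007209498464834 ((0.5309326648712158, -0.19005462527275085), (0.1130424365401268, 0.158081516623497), 3.9268860816955566)
903 0.04912274404242789 ((0.5315349102020264, -0.18995727598667145), (0.020093094557523727, 0.07016763836145401), 3.4828712940216064)
[-0.06748299  0.99772042] [ 0.53178539 -0.18780327  0.04912274]
t 3.42 tcp [ 0.5617 -0.1623  0.2669] yaw 0.0524 F [-0.7  1.  -0.2] gap 0.996 d [-32.8 245.9 -23.3] spin -0.008 j7 0.46
```

Emit:
move_arm(deltas=[[-8,0,-6,-0.015],[-8,10,-6,0],[-8,20,-6,0],[-8,30,-6,0],[0,30,0,0],[0,30,0,0],[0,30,0,0],[0,20,0,0],[0,10,0,0],[0,0,0,0],[0,0,0,0]], fingers=60)

```text
time: 4.33
ee_pos: [0.5319, -0.1885, 0.0877]
eef_rot: [0.707, -0.706, -0.024, 0.024]
force: [0.1, -0.2, -0.7]
finger_gap: 0.7
```

```bash
python3 -c "
from h import *
rel(0.531,-0.189,0.0205,0.066)
c,P=cloud('wrist');cv2.imwrite('pics/w3.png',c);np.save('w3.npy',P)"
```

```text
t 4.33 tcp [ 0.5319 -0.1885  0.0877] yaw 0.0681 F [ 0.1 -0.2 -0.7] gap 0.7 d [-0.9 67.2 -0.5] spin 0.002 j7 0.65
```

View pics/w3.png

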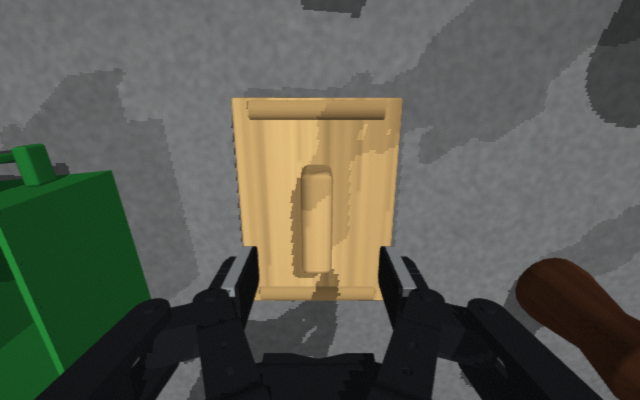

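The ridge (303–332, 165–275) is centred between the fingers, so I'll descend and grasp.

Emit:
move_arm(deltas=[[-1,20,-0.5,0],[0,20,0,0],[0,15,0,0],[0,8,0,0],[0,4,0,0],[0,0,0,0],[0,0,0,0],[0,0,0,0]])

```text
time: 5.05
ee_pos: [0.5312, -0.1908, 0.0214]
eef_rot: [-0.707, 0.707, 0.024, -0.023]
force: [0.0, 0.5, 0.7]
finger_gap: 0.698
```

Emit:
move_arm(deltas=[[0,0,0,0],[0,0,0,0],[0,0,0,0],[0,0,0,0],[0,0,0,0],[0,0,0,0],[0,0,0,0],[0,0,0,0]], fingers=5, newtons=60)

```text
time: 5.72
ee_pos: [0.5306, -0.1906, 0.0208]
eef_rot: [-0.707, 0.707, 0.024, -0.023]
force: [-1.5, 0.7, 5.3]
finger_gap: 0.219
```

Emit:
move_arm(deltas=[[0,-10,0,0],[0,-20,0,0],[0,-30,0,0],[0,-35,0,0],[0,-35,0,0],[0,-35,0,0],[0,-30,0,0],[0,-15,0,0],[0,0,0,0],[0,0,0,0]])

```text
time: 6.55
ee_pos: [0.53, -0.1902, 0.2304]
eef_rot: [0.707, -0.707, -0.024, 0.023]
force: [-0.4, 0.2, -3.3]
finger_gap: 0.224
```

```bash
python3 -c "
from h import *
rel(0.5706,0.1637,0.23,-0.077)
c,P=cloud('wrist');cv2.imwrite('pics/w4.png',c);np.save('w4.npy',P)"
```

```text
t 6.55 tcp [ 0.53   -0.1902  0.2304] yaw 0.0662 F [-0.4  0.2 -3.3] gap 0.224 d [ 63.9   0.5 350.5] spin 0.143 j7 0.55
```

View pics/w4.png

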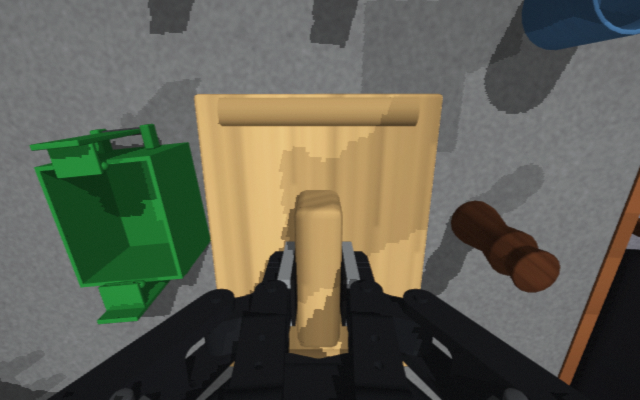

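The lid is gripped squarely. I'll measure it in the tool frame.

```bash
cat >> h.py <<'E'
def lidtool(P,w=(180,460,80,240)):
    s,p,Rt=st(); T=(P-p)@Rt*1000   # tool coords mm
    T=T[w[2]:w[3],w[0]:w[1]].reshape(-1,3)
    m=(abs(T[:,1]-3)<9)&(abs(T[:,0])<75)&(abs(T[:,2])<100); q=T[m]
    print('n',m.sum())
    e=[]
    for x in range(-48,49,4):
        a=q[abs(q[:,0]-x)<2];
        if len(a)>5: e.append((x,np.percentile(a[:,2],99.5)))
    e=np.array(e);f=np.polyfit(e[:,0],e[:,1],1);print('far edge z at x=0',f[1],'slope',f[0])
    l=[];r=[]
    for z in range(20,76,4):
        a=q[abs(q[:,2]-z)<2]
        if len(a)>5:l.append((z,np.percentile(a[:,0],.5)));r.append((z,np.percentile(a[:,0],99.5)))
    l=np.array(l);r=np.array(r);print('sides at z=50',np.polyval(np.polyfit(l[:,0],l[:,1],1),50),np.polyval(np.polyfit(r[:,0],r[:,1],1),50),'slopes',np.polyfit(l[:,0],l[:,1],1)[0],np.polyfit(r[:,0],r[:,1],1)[0])
    pl=q[(abs(q[:,0])>25)&(abs(q[:,0])<45)&(q[:,2]>0)&(q[:,2]<60)]
    A=np.c_[pl[:,0],pl[:,2],np.ones(len(pl))];print('plate y=ax+bz+c',np.linalg.lstsq(A,pl[:,1],rcond=None)[0])
E
python3 -c "
from h import *
lidtool(np.load('w4.npy'))"
```

```text
n 31650
far edge z at x=0 78.62634477857418 slope 0.0011290839649672237
sides at z=50 -54.83401349700627 56.7690751076497 slopes 0.0010367938804285736 -0.004234227694571543
plate y=ax+bz+c [-2.04507226e-03  2.63764259e-04  1.83094116e+00]
```

Emit:
move_arm(deltas=[[5.3,0,15,0],[5.3,0,25,0],[5.3,0,30,0],[5.3,0,33,0],[5.3,0,33,0],[5.3,0,33,0],[5.3,0,33,0],[5.3,0,33,0],[5.3,0,33,0],[5.3,0,30,0],[5.3,0,25,0],[5,0,18,0],[0,0,10,0],[0,0,0,0.05],[0,0,0,0.05],[0,0,0,0.043],[0,0,0,0],[0,0,0,0]])

```text
time: 8.1
ee_pos: [0.5694, 0.1629, 0.2291]
eef_rot: [-0.706, 0.707, -0.028, 0.026]
force: [-0.3, 0.6, -2.6]
finger_gap: 0.223
```

```bash
python3 -c "
from h import *
rel(0.570,0.164,0.13,-0.077)
c,P=cloud('wrist');cv2.imwrite('pics/w5.png',c);np.save('w5.npy',P);lidtool(P)
rel(0.570,0.164,0.13,-0.077)
c,P=cloud('top');cv2.imwrite('pics/t5.png',c[140:250,190:350].repeat(4,0).repeat(4,1));np.save('t5.npy',P)"
```

```text
t 8.1 tcp [0.5694 0.1629 0.2291] yaw -0.0766 F [-0.3  0.6 -2.6] gap 0.223 d [ 0.7 99.1  1.3] spin 0.0 j7 -0.23
n 31674
far edge z at x=0 78.77524330548977 slope 0.000846677823977832
sides at z=50 -55.601995264846884 55.982886043196515 slopes 0.0009304555804417744 -0.004832521485831059
plate y=ax+bz+c [ 5.38265320e-04 -2.35883215e-04  3.38088079e+00]
t 8.15 tcp [0.5696 0.1631 0.2293] yaw -0.0764 F [ 0.5 -0.7 -2.3] gap 0.224 d [ 0.5 99.3  1. ] spin 0.001 j7 -0.23
```

View pics/w5.png

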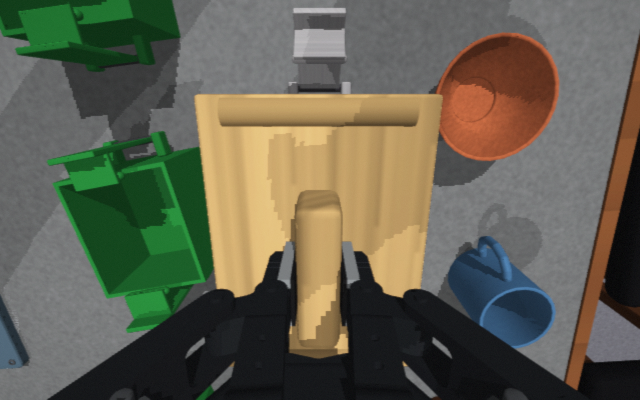

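View pics/t5.png

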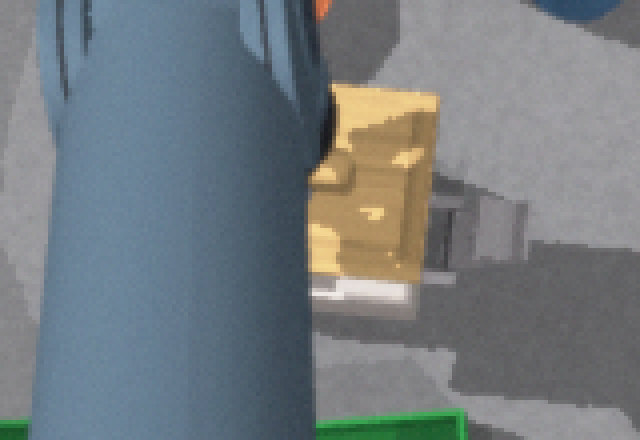

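Run:
```python
from h import *
P=np.load('t5.npy')[140:250,255:320].reshape(-1,3)
m=(P[:,2]>.205)&(P[:,2]<.26)
q=P[m];y=np.array([np.sin(.077),np.cos(.077)]);x=np.array([y[1],-y[0]])
d=(q[:,:2]-[.570,.1657]);a=d@x*1e3;b=d@y*1e3
print(m.sum(),'z',np.median(q[:,2]),'x range',np.percentile(a,[.3,1,99,99.7]).round(1))
for x0 in range(-50,51,10):
    k=abs(a-x0)<5; print(x0,b[k].min().round(1),np.percentile(b[k],1).round(1))
```

```text
1328 z 0.22521600524095697 x range [-57.1 -56.6  55.3  56.5]
-50 -79.4 -79.0
-40 -79.0 -78.9
-30 -78.0 -77.6
-20 -79.3 -79.1
-10 -78.2 -77.9
0 -79.1 -79.0
10 -78.3 -78.2
20 -79.4 -79.2
30 -78.5 -78.2
40 -79.5 -79.3
50 -78.7 -78.5
```

The top camera puts the lid within about 0.5 mm of the box, so I'll descend straight.

Emit:
move_arm(deltas=[[0,15,0,0],[0,25,0,0],[0,25,0,0],[0,20,0,0],[0,10,0,0],[0,5,0,0],[0,0,0,0],[0,0,0,0]])

```text
time: 8.87
ee_pos: [0.571, 0.1639, 0.1312]
eef_rot: [0.707, -0.706, 0.027, -0.028]
force: [-0.1, 0.2, -3.3]
finger_gap: 0.221
```

Emit:
move_arm(deltas=[[0,4,0,0],[0,4,0,0],[0,4,0,0],[0,4,0,0],[0,4,0,0],[0,3,0,0],[0,3,0,0],[0,0,0,0],[0,0,0,0]])

```text
time: 9.62
ee_pos: [0.5702, 0.1639, 0.1041]
eef_rot: [-0.707, 0.707, -0.027, 0.027]
force: [0.1, 0.2, -3.4]
finger_gap: 0.221
```

```bash
python3 -c "
from h import *
rel(0.570,0.164,0.1,-0.077)
c,P=cloud('wrist');cv2.imwrite('pics/w6.png',c);np.save('w6.npy',P);lidtool(P)"
```

```text
t 9.62 tcp [0.5702 0.1639 0.1041] yaw -0.077 F [ 0.1  0.2 -3.4] gap 0.221 d [-0.2  4.1  0.1] spin -0.0 j7 -0.16
n 31717
far edge z at x=0 78.94626472871066 slope 0.0011126171985526014
sides at z=50 -55.644432329944394 55.91088480549439 slopes 0.0005117326580130071 -0.005938634464591914
plate y=ax+bz+c [ 7.15018492e-04 -5.77575108e-04  3.33072765e+00]
```

View pics/w6.png

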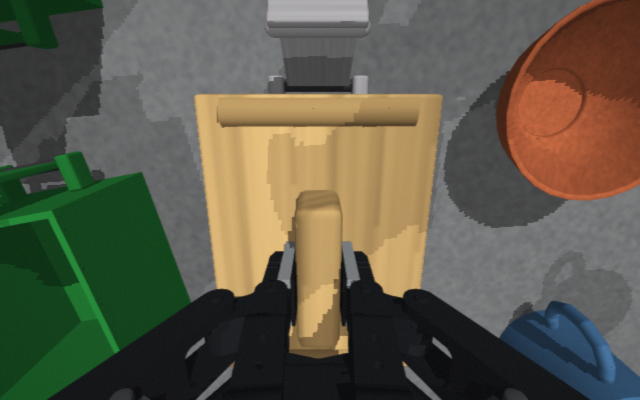

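Emit:
move_arm(deltas=[[0,1,0,0],[0,1,0,0],[0,1,0,0],[0,1,0,0],[0,0,0,0],[0,0,0,0]])

```text
time: 10.17
ee_pos: [0.5706, 0.164, 0.1028]
eef_rot: [0.707, -0.706, 0.027, -0.027]
force: [-8.3, -1.3, 20.2]
finger_gap: 0.222
```

Contact came at TCP z 0.1028. At grasp the TCP was 0.0208 above the counter, so the underside is at 0.082, which is home. Releasing.

Emit:
move_arm(deltas=[[0,-1,0,0],[0,0,0,0],[0,0,0,0],[0,0,0,0],[0,0,0,0],[0,0,0,0]], fingers=50)

```text
time: 10.67
ee_pos: [0.5702, 0.1639, 0.1011]
eef_rot: [-0.707, 0.707, -0.027, 0.027]
force: [-0.8, -0.0, 0.5]
finger_gap: 0.583
```

Emit:
move_arm(deltas=[[0,-10,0,0],[0,-20,0,0],[0,-30,0,0],[0,-30,0,0],[0,-30,0,0],[0,-20,0,0],[0,0,0,0],[0,0,0,0]])

```text
time: 11.33
ee_pos: [0.571, 0.1641, 0.243]
eef_rot: [0.707, -0.706, 0.026, -0.028]
force: [-0.0, 0.2, -0.7]
finger_gap: 0.586
```

Run:
```python
from h import *
rel(0.570,0.164,0.1,-0.077)
c,P=cloud('wrist');cv2.imwrite('pics/w7.png',c);np.save('w7.npy',P)
Q=P.reshape(-1,3);m=(Q[:,2]>.09)&(Q[:,2]<.108)&(abs(Q[:,1]-.164)<.1)&(abs(Q[:,0]-.57)<.07);q=Q[m]
d=q[:,:2]-[.5703,.1642]
y=np.array([np.sin(.077),np.cos(.077)]);x=np.array([y[1],-y[0]])
a=d@x*1e3;b=d@y*1e3
print('far',[np.percentile(b[(abs(a-k)<4)&(b<84)],99.5).round(1) for k in(-40,0,40)],'sides',[(np.percentile(a[abs(b-k)<4],.5).round(1),np.percentile(a[abs(b-k)<4],99.5).round(1)) for k in(0,30,60)])
k=(abs(a)>25)&(abs(a)<50)&(b>-20)&(b<62);A=np.c_[a[k],b[k],np.ones(k.sum())];print(np.linalg.lstsq(A,q[k,2]*1e3,rcond=None)[0])
```

```text
t 11.33 tcp [0.571  0.1641 0.243 ] yaw -0.077 F [-0.   0.2 -0.7] gap 0.586 d [ -1.4 143.   -0.4] spin -0.0 j7 -0.23
far [np.float64(78.3), np.float64(78.3), np.float64(78.4)] sides [(np.float64(-55.1), np.float64(56.9)), (np.float64(-55.4), np.float64(57.0)), (np.float64(-55.3), np.float64(57.0))]
[ 3.97329390e-04 -2.91640562e-04  9.98023070e+01]
```

View pics/w7.png

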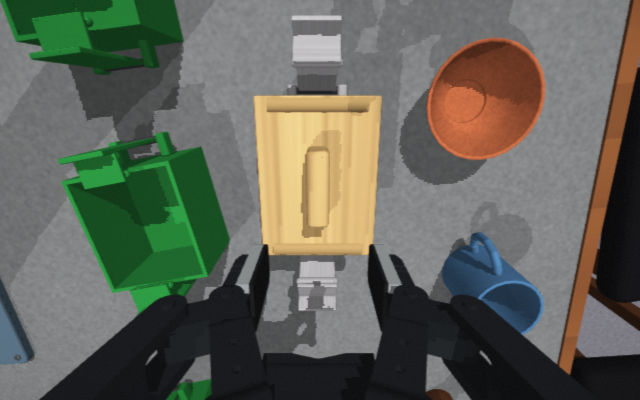

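The lid is level and its plate top reads about 99.8 mm on a camera that reads the rim 1 mm high, so it is seated. Left clamp next, with the fingers shut.

Emit:
move_arm(deltas=[[0,0,20,0],[0,0,35,0],[0,0,40,0],[0,0,40,0],[0,0,30,0],[0,0,15,0],[0,10,0,0],[0,25,0,0],[0,35,0,0],[0,35,0,0],[0,25,0,0],[0,15,0,0],[0,8,0,0],[0,0,0,0],[0,0,0,0]], fingers=0)

```text
time: 12.63
ee_pos: [0.5848, 0.3431, 0.089]
eef_rot: [0.707, -0.707, 0.027, -0.028]
force: [0.6, 0.2, -0.2]
finger_gap: -0.003
```

```bash
python3 -c "
from h import *
rel(0.5706+.077*.165,0.1642+.165,0.09,-0.077)
c=manip.capture('scene')['color'];cv2.imwrite('pics/s8.png',cv2.resize(c[120:300,250:500],None,fx=3.2,fy=3.2))"
```

```text
t 12.63 tcp [0.5848 0.3431 0.089 ] yaw -0.0775 F [ 0.6  0.2 -0.2] gap -0.003 d [ -0.4  -1.  -14. ] spin -0.0 j7 -0.42
```

View pics/s8.png

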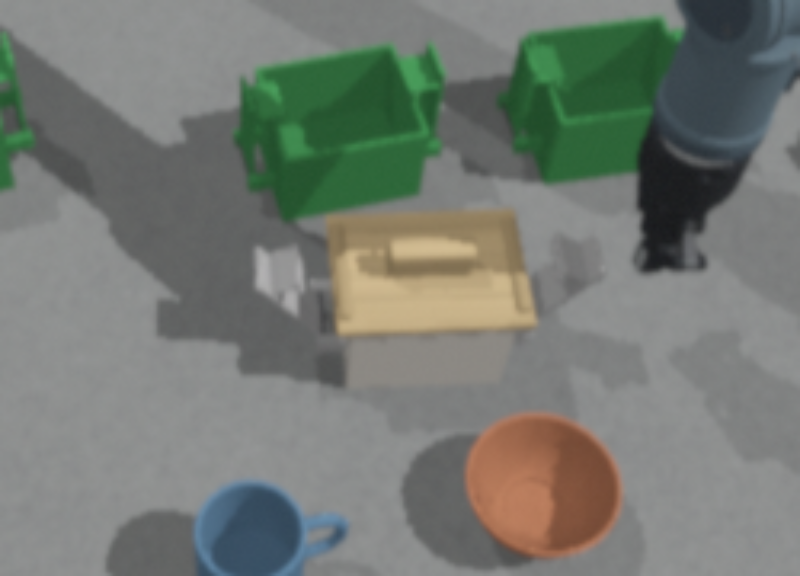

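Emit:
move_arm(deltas=[[0,0,-10,0],[0,0,-10,0],[0,0,-10,0],[0,0,-8,0],[0,0,-8,0],[0,0,-6,0],[0,0,-5,0],[0,0,-3,0],[0,0,0,0]])

```text
time: 13.43
ee_pos: [0.5796, 0.2831, 0.0884]
eef_rot: [0.707, -0.707, 0.027, -0.027]
force: [1.5, 0.6, -0.1]
finger_gap: -0.005
```

Emit:
move_arm(deltas=[[0,0,-3,0],[0,0,-3,0],[0,0,-2,0],[0,0,-2,0],[0,0,0,0]])

```text
time: 13.85
ee_pos: [0.5789, 0.2736, 0.0885]
eef_rot: [0.707, -0.706, 0.027, -0.027]
force: [0.1, 3.7, 2.8]
finger_gap: -0.003
```

Emit:
move_arm(deltas=[[0,0,-2,0],[0,0,-2,0],[0,0,-1,0],[0,0,0,0]])

```text
time: 14.18
ee_pos: [0.5781, 0.2672, 0.0879]
eef_rot: [-0.706, 0.707, -0.028, 0.027]
force: [0.2, 0.3, 0.3]
finger_gap: -0.001
```

Emit:
move_arm(deltas=[[0,0,-2,0],[0,0,-2,0],[0,0,0,0]])

```text
time: 14.43
ee_pos: [0.5778, 0.2633, 0.088]
eef_rot: [-0.706, 0.707, -0.028, 0.027]
force: [0.0, -0.8, -0.4]
finger_gap: -0.004
```

Emit:
move_arm(deltas=[[0,0,-2,0],[0,0,-2,0],[0,0,0,0]])

```text
time: 14.68
ee_pos: [0.5776, 0.2614, 0.0882]
eef_rot: [0.707, -0.706, 0.027, -0.027]
force: [-0.1, 2.7, -1.6]
finger_gap: -0.002
```

Emit:
move_arm(deltas=[[0,0,-2,0],[0,0,-2,0],[0,0,0,0]])

```text
time: 14.93
ee_pos: [0.5773, 0.2581, 0.0882]
eef_rot: [0.707, -0.706, 0.027, -0.027]
force: [1.6, 5.1, -3.3]
finger_gap: 0.003
```

Now I'll back off and look.

Emit:
move_arm(deltas=[[0,0,5,0],[0,0,15,0],[0,0,25,0],[0,0,25,0],[0,-20,10,0],[0,-35,0,0],[0,-35,0,0],[0,-35,0,0],[0,-20,0,0],[0,0,0,0]])

```text
time: 15.77
ee_pos: [0.5864, 0.3379, 0.2393]
eef_rot: [0.708, -0.705, 0.025, -0.03]
force: [0.4, 0.4, 0.6]
finger_gap: 0.003
```

```bash
python3 -c "
from h import *
rel(0.5706-.077*.18,0.1642-.18,0.24,-0.077)
c=manip.capture('scene')['color'];cv2.imwrite('pics/s9.png',cv2.resize(c[150:270,310:460],None,fx=5,fy=5,interpolation=2))"
```

```text
t 15.77 tcp [0.5864 0.3379 0.2393] yaw -0.0771 F [0.4 0.4 0.6] gap 0.003 d [  -2.3   -2.4 -354.9] spin -0.0 j7 -0.47
```

View pics/s9.png

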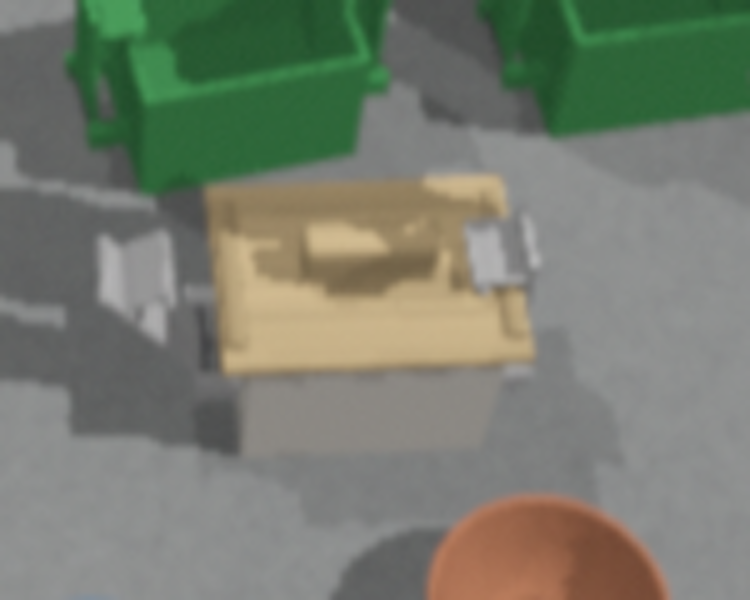

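The left clamp is upright, with its hook over the bead (image px ~490,250). On to the right one.

Emit:
move_arm(deltas=[[0,0,-15,0],[-1,0,-30,0],[-1,0,-35,0],[0,0,-35,0],[0,0,-35,0],[0,0,-35,0],[0,0,-35,0],[0,0,-35,0],[0,0,-35,0],[0,0,-30,0],[0,0,-20,0],[0,0,-15,0],[0,0,0,0],[0,20,0,0],[0,35,0,0],[0,35,0,0],[0,30,0,0],[0,20,0,0],[0,9,0,0],[0,0,0,0]])

```text
time: 17.48
ee_pos: [0.5524, -0.0162, 0.0818]
eef_rot: [-0.706, 0.707, -0.029, 0.025]
force: [-0.6, -0.6, 0.9]
finger_gap: -0.001
```

```bash
python3 -c "
from h import *
rel(0.5706-.077*.18,0.1642-.18,0.088,-0.077)"
```

```text
t 17.48 tcp [ 0.5524 -0.0162  0.0818] yaw -0.0758 F [-0.6 -0.6  0.9] gap -0.001 d [ 4.3 -6.2  0.7] spin 0.001 j7 0.19
```

Emit:
move_arm(deltas=[[2,-3,0,0],[2,-3,0,0],[0,0,10,0],[0,0,10,0],[0,0,10,0],[0,0,8,0],[0,0,8,0],[0,0,6,0],[0,0,5,0],[0,0,3,0],[0,0,0,0]])

```text
time: 18.4
ee_pos: [0.5628, 0.043, 0.0902]
eef_rot: [0.707, -0.707, 0.027, -0.027]
force: [-0.0, -0.3, 0.2]
finger_gap: 0.001
```

Emit:
move_arm(deltas=[[0,0,3,0],[0,0,3,0],[0,0,2,0],[0,0,2,0],[0,0,2,0],[0,0,2,0],[0,0,1,0],[0,0,0,0]])

```text
time: 19.07
ee_pos: [0.5642, 0.0578, 0.0903]
eef_rot: [0.707, -0.706, 0.027, -0.027]
force: [0.4, -1.7, 1.7]
finger_gap: -0.004
```

Emit:
move_arm(deltas=[[0,0,2,0],[0,0,2,0],[0,0,2,0],[0,0,2,0],[0,0,0,0]])

```text
time: 19.48
ee_pos: [0.5644, 0.0661, 0.0901]
eef_rot: [0.707, -0.706, 0.027, -0.027]
force: [0.2, -0.4, 0.2]
finger_gap: -0.004
```

Emit:
move_arm(deltas=[[0,0,2,0],[0,0,2,0],[0,0,1,0],[0,0,0,0]])

```text
time: 19.82
ee_pos: [0.5647, 0.0694, 0.0902]
eef_rot: [-0.706, 0.707, -0.028, 0.027]
force: [-0.0, -4.7, 0.8]
finger_gap: -0.0
```

Emit:
move_arm(deltas=[[0,0,1,0],[0,0,1,0],[0,0,0,0],[0,0,-5,0],[0,0,-15,0],[0,0,-25,0],[0,0,-30,0],[0,-20,-10,0],[0,-35,0,0],[0,-35,0,0],[0,-35,0,0],[0,-20,0,0],[0,0,0,0],[0,0,0,0]])

```text
time: 20.98
ee_pos: [0.5596, -0.0116, 0.2364]
eef_rot: [0.707, -0.706, 0.026, -0.028]
force: [0.1, -0.2, -0.6]
finger_gap: 0.002
```

Run:
```python
from h import *
rel(0.57,0.164,0.24,-0.077)
c=manip.capture('scene')['color'];a=cv2.resize(c[150:270,310:460],None,fx=4,fy=4,interpolation=2);cv2.imwrite('pics/s10.png',a)
c,P=cloud('wrist');cv2.imwrite('pics/w10.png',c)
y=np.array([np.sin(.077),np.cos(.077)]);x=np.array([y[1],-y[0]])
c,P=cloud('top');Q=P.reshape(-1,3);d=(Q[:,:2]-[.570,.1657]);a=d@x*1e3;b=d@y*1e3;z=Q[:,2]*1e3
for s in(1,-1):
    m=(abs(a)<15)&(b*s>60)&(b*s<160)&(z>105)&(z<140);print(s,m.sum(),'y range',(b[m]*s).min() if m.any() else 0,np.percentile(b[m]*s,[5,50,95]) if m.any() else 0,'zmax',z[m].max() if m.any() else 0)
```

```text
t 20.98 tcp [ 0.5596 -0.0116  0.2364] yaw -0.0759 F [ 0.1 -0.2 -0.6] gap 0.002 d [ -2.9  -3.2 175.9] spin 0.001 j7 0.08
1 117 y range 60.266043581065915 [62.07869215 74.00751458 83.34278412] zmax 127.5331522472103
-1 98 y range 60.204975076672234 [61.48483327 71.69845214 81.3472912 ] zmax 127.7276133522264
```

View pics/s10.png

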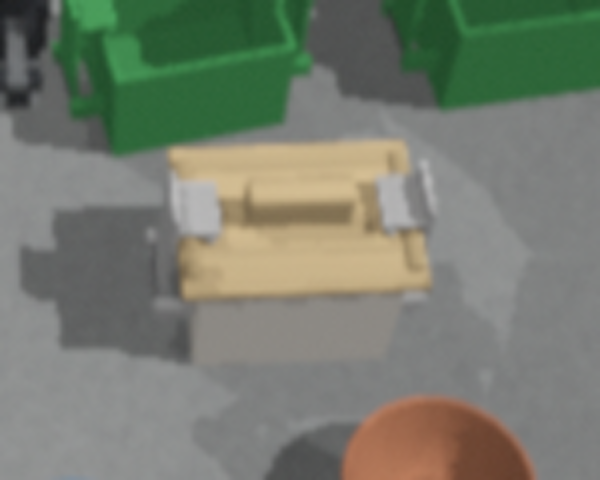

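View pics/w10.png

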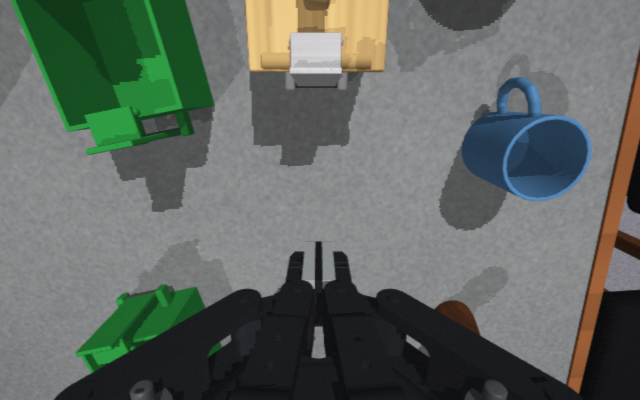

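Both hooks sit over their beads, with the plates upright (top edge about 85 mm from the centre plane, about 126 mm high). The arm is clear, so I'll hand in.

```bash
python3 -c "
from h import *
c=manip.capture('scene')['color'];rel(0.57,0.164,0.24)
print(manip.close_job())"
```

```text
t 21.18 tcp [ 0.5577 -0.0123  0.2339] yaw -0.0765 F [0.5 0.3 0.6] gap 0.001 d [ -1.2  -6.1 176.7] spin None j7 0.08
the job is handed in; nothing more can be done
None
```

The lid is on the white box and both clamps are clipped over its beads. I handed the job in at about 21 s of the 72 s allowed, and it returned no verdict.

- **Lid:** after I released it, the wrist camera showed it level. Its measured edges put it within about 1 mm of the box's centre. Its top read 99.8 mm against a nominal 98 mm, on a camera that reads the box rim about 1 mm high. The contact height from the arm puts its underside at about 82 mm.
- **Clamps:** I pushed each one in until the force dropped and then rose again against the stop. After I backed off, the pictures and depth showed both upright with their hooks over the beads. The left one had held for about 6 s and the right one for about 1 s at hand-in.
- **Bystanders and arm:** the arm stayed clear of the mug, bowl and pepper mill. They looked in place in the pictures, but I did not re-measure their positions. The arm was clear of everything at hand-in.
- **Disagreements:** the wrist and top cameras differed by about 2 mm in y, equally for the lid and the box, so it did not affect the placing. While seating the lid I saw a brief 8 N sideways and 20 N upward force, which was gone once I released it.

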